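Lock the stop screw and check its limit switch

ROBOT

A 7-joint arm with a two-finger parallel gripper is mounted at the origin on a cart in front of the work surface, level with it; the furniture and walls round the work are solid. World frame = base frame: x ahead of the robot, y to its left, z up, the work surface at z = 0. Lengths are in m, angles in rad, forces in N, time in s.
With the tool pointing down it reaches from about 0.35 to 0.9 m from the base axis. Payload 7.2 kg.
Tool frame: the origin (TCP) lies midway between the tips of the shut fingers; the grasp point (between the pads) lies arm.grip_point_offset behind it (arm.grip_point_offset is the distance from the TCP to the grasp point, in m); z points along the fingers, y is the line along which they close (so a half turn about z gives the same grasp; the last joint's range is limited). The gripper opens to 85 mm and grips with 20 to 120 N. Pads are 22 mm wide; open, the fingers measure 114 mm over their backs; the gripper's body (76 mm by 85 mm) begins 54 mm behind the grasp point. The pads swing forward as they close: fully open they stand 13 mm farther back than shut.
Start: joints at [-0.068, 0.411, -0.013, 1.596, 0.006, 1.134, -0.082], TCP at [0.625, -0, 0.231] pointing down, gripper open.
Joint ranges: [-2.95, 2.95], [-0.29, 1.99], [-1.47, 1.44], [0.14, 2.54], [-1.03, 4.17], [0.13, 1.85], [-2.86, 2.86]. Speed limits (rad/s): [2.39, 2.39, 3.01, 3.01, 3.14, 3.14, 3.14].

INTERFACE

Orientations are given as a unit quaternion [x, y, z, w].
In Python, from bench import arm, cams gives the robot as it stands.
- The arm moves only by the tool move_arm, never from a script. Its argument "plan" is a list of rows, each an object of numbers: "x", "y", "z": the shift along the tool's x, y, z in units of 40 mm (1.0 is 40 mm); "wx", "wy", "wz": the turn, a rotation vector about the tool's x, y, z in units of 6 degrees (1.0 is 6 degrees); "gripper": the closure, from -1 (fully open) to 1 (shut). A call has 1 to 12 rows; each row is the pose to reach, as a shift and turn from the pose commanded when the call began, along the tool's axes at that moment; what a row does not reach only later rows make up. A row lasts 1/10 s, in which the tool goes at most 50 mm and 8.59 degrees, less where a joint would pass 70% of its speed; a pose out of reach is approached as far as the arm can. A call with a gripper value outside its range is refused whole. The fingers move at their own pace and stop on an object; "newtons" is the grip in N (left out, the last holds). Time passes only in rows, so rows that repeat a pose let the fingers close. It gives the time, the measured TCP pose, the force, the opening and the grip force at its end, in the units of the state.
- arm.sense(): the state, without advancing time (a new reading comes with each control period).
- cams.snapshot(name): name is "scene" or "side" or "wrist"; returns the picture (400x640x3 uint8, blue, green, red); there is no depth.
- cams.get_calibration(name): a dict with "camera_matrix" (3x3 intrinsics, pixels), "R" (3x3) and "t" (3): a world point X has camera coordinates R X + t. Camera axes: x right, y down, z forward; pixel columns grow to the right and rows downward; lengths in m; the calibration is good to about 2 mm. A picture is of the moment at which its call begins: read the wrist's pose just before it. get_calibration takes no time and is no camera call; for the wrist camera it gives the pose at the moment of the call.
- arm.close_job(): hands the job in; it is judged then, once.
The state is a dict: "time": time; "joints": joint angles; "dq": joint speeds; "effort": joint torques, N m; "position": TCP position; "eef_rot": TCP orientation; "contact_force": force on the tool from outside, world axes, zero at the start; "moment": the same for the moment, N m; "grip_width": opening from 0.0 (shut) to 1.0 (fully open); "finger_force": force on a finger pad.
Only numpy, scipy, OpenCV 4.12 (cv2) and the standard library are available. Lean on these libraries where they do the work, as an engineer would, in place of code of your own. Each camera call takes 0.05 s, during which the arm holds its last target. There are 200 camera calls.

TASK

Lock the stop screw of the bench rail at its present setting: turn the winged jam nut on the sloping bracket clockwise until it is tight, without dragging the clip-held screw round with it. Then check the limit switch on the same rail: push its roller lever over to one side until it clicks, and let it spring back upright. Leave the bottle, the marker and the timer where they are.

Things in the scene. Friction and masses are not known exactly. Their poses are not given: they have to be found in the camera images.
- rail: fixed aluminium rail, 40 x 289 x 25 mm, lying on the worktop; origin under its middle, y along its length, z up, -x its front (towards the robot). The sloping bracket and the limit switch stand on it, either one at the left
- stop_bracket: grey bracket fixed on the rail, turned 34 to 52 degrees to the left on it, so that its front looks forward and right; origin under its 62 x 70 mm foot, on the rail's top, x to its back, y to its left, z up. Its sloping plate (80 x 70 x 8 mm) looks up and to the front: face centre at (0, 0, 75 mm), normal (the axis of screw and nut) (-0.500, 0, 0.866), 30 degrees from vertical
- stop_screw (a joint): angle of the steel stop screw (10 mm thick, dark slot in its top, 44 mm out from the plate's face) in the bracket, rad, 0 at the start, clockwise positive seen from outside the plate. A spring clip under the plate holds it; it slips round above about 0.5 N m. Its setting is lost when it has turned more than 0.15 rad either way
- jam_nut (a joint): angle of the winged steel jam nut on the screw, rad: negative is loose, it grows clockwise (seen from outside the plate, looking down on it) up to a hard end at 0, which is tight. It starts 0.7 to 1.3 rad loose, turns with about 0.06 N m and stays where it is left; turned on after the end it drags the screw. At 0 the wings lie level, across the slope, along the bracket's y and in line with the two dark marks at the plate's sides
- nut_wings (a point): centre of the jam nut's wings, on the axis, 23 mm out from the plate's face. Together the wings make a bar 50 mm long, 13 mm thick and 26 mm high (10 to 36 mm out from the face) above a round hub of 28 mm diameter. Axes turn with the nut: y along the bar, x across its thickness, z out along the axis
- limit_switch: roller-lever limit switch fixed on the rail: grey and black housing 34 mm square, 82 mm high, on a foot 60 x 52 mm; origin under the foot, on the rail's top; x to its back, y to its left, z up. The lever's shaft runs along x on its front at (-19 mm, 0, 70 mm)
- switch_lever (a joint): angle of the switch's lever, rad: 0 upright (sprung, 0.22 N m per rad), positive when its top has gone to the switch's right (-y), negative to the left. Works both ways: it clicks at 0.6 and ends at 1.0. Springs back when released
- roller (a point): centre of the black roller on the lever's end, 20 mm diameter, 9 mm wide, 50 mm from the shaft, in front of the housing and reaching above it; steel lever arm 11 mm wide below it
- alcohol_bottle: loose brown bottle with a blue cap, 47 mm wide, 88 mm high, standing right of the microscope; origin under its middle
- marker: loose marker pen, 135 x 17 mm, lying just behind the rail; origin under its middle
- timer: loose flat white bench timer, 66 x 66 x 18 mm, lying between microscope and laptop; origin under its middle

How it is judged:
On the way, in this order (a step that is already met when the one before it is completed fails the run):
1. the jam nut is tight and the screw has kept its setting (value of joint each of jam_nut, stop_screw above -0.15 rad and value of joint stop_screw below 0.15 rad), for 0.2 s.
2. after that the switch's lever is pushed over past its click ((value of joint switch_lever above 0.6 rad or value of joint switch_lever below -0.6 rad)), for 0.05 s.
At the end, for the whole second after the job is handed in: the jam nut is within 0.15 rad of tight, the screw within 0.15 rad of its setting, and the switch's lever back within 0.1 rad of upright after having been pushed past its click at 0.6 rad (all of step 1 and value of joint switch_lever between -0.1 and 0.1 rad); the robot touches nothing.
It fails at once if the bottle, the marker or the timer is moved more than 30 mm or the bottle is tipped over (distance of any of alcohol_bottle, marker, timer from where it was at the start of the episode above 0.03 m or angle between alcohol_bottle's own z axis and vertical above 0.5 rad).
It also fails if it takes over 54 s, if anything falls off the work surface, if the arm or the gripper's body presses on something with over 40 N, if the wrist force passes 120 N, or if a joint passes its speed limit or range.

## Working session

There is one attempt and no reset: what is moved stays moved. The work goes in short steps, Python scripts to look and compute and a tool call to move; the robot and the scene stay as the last step left them, time stands still between calls to the robot, and variables do not carry over. Pictures are saved under pics/ and viewed, at most 10 in all, crops included, and the job is handed in when it is done.

Besides the shell and the picture viewer there is one more tool, called after "Emit:" as name(argument=value, ...) on one line, values as JSON. move_arm: Moves the arm, as the interface text tells. Its arguments: {"type":"object","properties":{"plan":{"type":"array"},"newtons":{"type":"number"}},"required":["plan"]}

```bash
ls; mkdir -p pics; python3 - <<'E'
from bench import arm,cams
import cv2
s=arm.sense();print(s,arm.grip_point_offset)
for n in("scene","side"):
    c=cams.get_calibration(n);print(n,c)
    cv2.imwrite(f"pics/{n}0.png",cams.snapshot(n))
cv2.imwrite("pics/wrist0.png",cams.snapshot("wrist"));print(cams.get_calibration("wrist"))
E
```

```text
pics
{'time': 0.0, 'joints': array([-0.06821633,  0.41188432, -0.01270014,  1.59704546,  0.0055758 ,
        1.13432164, -0.08220359]), 'dq': array([ 0.00155476,  0.00062034, -0.00125326,  0.00036885, -0.00169997,
       -0.00092814,  0.00015744]), 'effort': array([-1.18789325e-03, -6.00636005e+01,  6.81361444e-01, -2.99419034e+01,
        1.37590774e-02,  1.04116063e-02,  2.51732433e-05]), 'position': array([ 6.24496178e-01, -3.15221341e-05,  2.30462268e-01]), 'eef_rot': array([ 7.07100807e-01,  7.07112290e-01, -6.07732146e-04, -5.38147415e-04]), 'contact_force': array([-1.43637509, -0.02252454,  0.7209368 ]), 'moment': array([-0.00751785,  0.00910923, -0.03058525]), 'finger_force': 0.0, 'grip_width': 0.9991292894827051} 0.0187
scene {'camera_matrix': array([[467.10808488,   0.        , 319.54208798],
       [  0.        , 467.10808488, 192.87438142],
       [  0.        ,   0.        ,   1.        ]]), 'R': array([[ 0.64993454, -0.75961012, -0.02403247],
       [-0.42846813, -0.34012014, -0.83709817],
       [ 0.62769431,  0.55435617, -0.54652455]]), 't': array([-0.40074264,  0.28670745,  0.9500592 ])}
side {'camera_matrix': array([[420.01633898,   0.        , 323.12790926],
       [  0.        , 420.01633898, 201.51823063],
       [  0.        ,   0.        ,   1.        ]]), 'R': array([[-0.30482056, -0.95238291, -0.00715676],
       [-0.66884452,  0.21940851, -0.7102865 ],
       [ 0.67803498, -0.21172317, -0.70387632]]), 't': array([0.0657917 , 0.43835604, 0.91923109])}
{'camera_matrix': array([[358.32924463,   0.        , 323.29545654],
       [  0.        , 358.32924463, 203.14372746],
       [  0.        ,   0.        ,   1.        ]]), 'R': array([[ 9.99998798e-01, -5.55297561e-04, -1.44749603e-03],
       [-1.23410658e-04, -9.59203168e-01,  2.82717646e-01],
       [-1.54543520e-03, -2.82717127e-01, -9.59202084e-01]]), 't': array([-0.62463623, -0.03653744,  0.37847042])}
```

View pics/scene0.png

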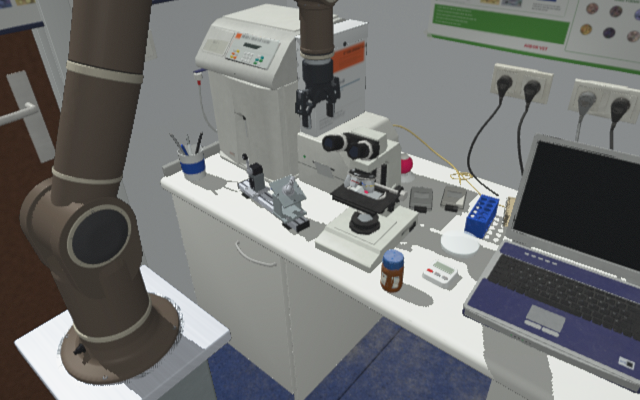

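View pics/side0.png

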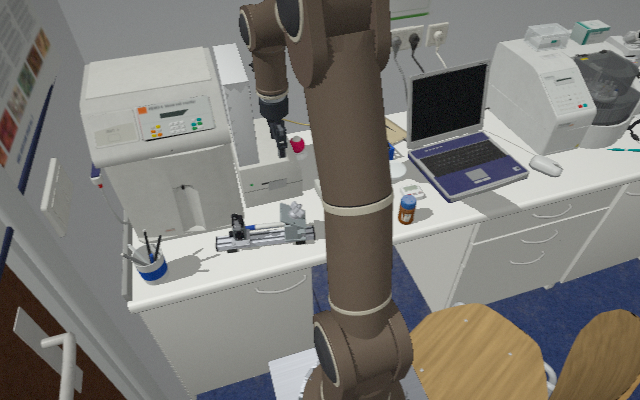

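View pics/wrist0.png

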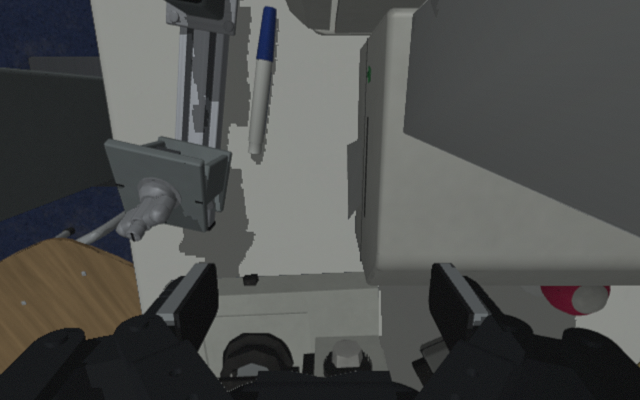

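The wrist view shows the bracket at about (165,190), with the nut's wings around (145,213). The switch is at the top (200,10), the marker at (262,80), and the rail runs along world y. I'll enlarge the relevant parts.

```bash
python3 - <<'E'
import cv2,numpy as np
w=cv2.imread("pics/wrist0.png");s=cv2.imread("pics/scene0.png")
a=cv2.resize(w[120:250,90:250],(640,520),interpolation=cv2.INTER_CUBIC)[:, :]
a=cv2.resize(w[130:250,100:240],(420,360),interpolation=cv2.INTER_CUBIC)
b=cv2.resize(s[150:240,230:325],(380,360),interpolation=cv2.INTER_CUBIC)
cv2.imwrite("pics/crop1.png",np.hstack([a,b]))
E
```

```text
(no output)
```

View pics/crop1.png

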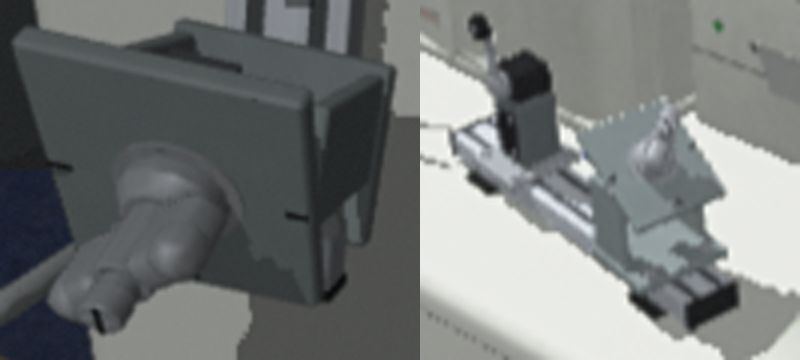

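The crop shows the plate's two dark marks at wrist pixels (120,186) and (199,202), and the slotted screw tip at (135,233). In the scene view, the left mark is at (278,194.5) and the roller at (245,156).

```bash
cat >h.py <<'E'
import numpy as np
from bench import arm,cams
from scipy.spatial.transform import Rotation as Ro
def ray(c,p):
    d=c["R"].T@np.linalg.solve(c["camera_matrix"],[p[0],p[1],1]); return -c["R"].T@c["t"],d
def onz(c,p,z):
    o,d=ray(c,p); return o+d*(z-o[2])/d[2]
def proj(c,X):
    v=c["camera_matrix"]@(c["R"]@X+c["t"]); return v[:2]/v[2]
def tri(obs):
    A=np.zeros((3,3));b=np.zeros(3);L=[]
    for c,p in obs:
        o,d=ray(c,p);d/=np.linalg.norm(d);M=np.eye(3)-np.outer(d,d);A+=M;b+=M@o;L.append((o,d))
    X=np.linalg.solve(A,b);return X,[np.linalg.norm(np.cross(X-o,d)) for o,d in L]
E
python3 - <<'E'
from h import *
w=cams.get_calibration("wrist");s=cams.get_calibration("scene")
L=onz(w,(118.5,185.3),.1);R=onz(w,(203,203),.1);
print(L,R,np.linalg.norm(L-R))
d=(L-R)/np.linalg.norm(L-R);th=np.arctan2(-d[0],d[1]);C=(L+R)/2;print(np.degrees(th),C)
n=np.array([-.5*np.cos(th),-.5*np.sin(th),.866])
print("tip pred",proj(w,C+.044*n),proj(s,C+.044*n),"L in scene",proj(s,L), "wings",C+.023*n)
print("tip at z",onz(w,(135,233),.1+.044*.866),C+.044*n)
# roller from scene; z=.025+.07+.05=.145
print("roller",onz(s,(244,156.5),.145))
# rail edges in wrist
for p in[(180,100),(179,30),(232,60),(228,140)]:print(onz(w,p,.025))
E
```

```text
[0.46465783 0.00586816 0.1       ] [ 0.52938293 -0.00856652  0.1       ] 0.06631514727856902
77.42789980189853 [ 0.49702038 -0.00134918  0.1       ]
tip pred [134.52626298 237.7916704 ] [292.8904908  180.09160839] L in scene [278.09995195 193.62417504] wings [ 0.4945172  -0.01257344  0.119918  ]
tip at z [ 0.49310155 -0.0192245   0.138104  ] [ 0.49223168 -0.02282168  0.138104  ]
roller [0.49096032 0.15752303 0.145     ]
[0.49110906 0.06947086 0.025     ]
[0.49699349 0.12902479 0.025     ]
[0.54213411 0.10422045 0.025     ]
[0.53307875 0.0324936  0.025     ]
```

```bash
python3 - <<'E'
from h import *
w=cams.get_calibration("wrist");s=cams.get_calibration("scene")
W=lambda x,y:(100+x/3,130+y/3);S=lambda x,y:(230+(x-420)/4,150+y/4)
for n,a,b in[("mL",(60,167),(612,178)),("mR",(298,216),(682,205)),("tip",(105,310),(662,103)),("TL-left",(15,32),(580,128)),("BR-right",(315,300),(725,188)),("BR-bot",(315,300),(645,230)),("BL?-bot",(70,250),(645,230))]:
    X,e=tri([(w,W(*a)),(s,S(*b))]);print(n,X.round(4),np.round(e,4))
for p in[(15,30),(310,95)]:print(onz(w,W(*p),.12),proj(s,onz(w,W(*p),.12)))
print(onz(w,W(315,300),.08),proj(s,onz(w,W(315,300),.08)))
E
```

```text
mL [0.4641 0.0053 0.0977] [0.0004 0.0004]
mR [ 0.5097 -0.0158  0.0618] [0.0043 0.0043]
tip [ 0.4959 -0.0148  0.146 ] [0.0023 0.0023]
TL-left [0.4717 0.0418 0.1179] [0.001 0.001]
BR-right [ 0.5211 -0.0391  0.0789] [0.0003 0.0003]
BR-bot [ 0.4944 -0.0284  0.0583] [0.0272 0.0272]
BL?-bot [ 0.4539 -0.0268  0.0774] [0.0033 0.0033]
[0.47227965 0.04322141 0.12      ] [269.33490313 180.93325609]
[0.53957915 0.02793602 0.12      ] [291.57719235 172.34513989]
[ 0.52174987 -0.0389531   0.08      ] [306.45149828 196.50998249]
```

```bash
cat >>h.py <<'E'
def goal(n,wz_dir,C,out):
    "tool pose: z=-n, x along wz_dir, TCP out from face point C"
    z=-n/np.linalg.norm(n);x=wz_dir-z*(z@wz_dir);x/=np.linalg.norm(x)
    return C+out*n,Ro.from_matrix(np.c_[x,np.cross(z,x),z])
def delta(p,r,s=None,p0=None,r0=None):
    s=arm.sense() if s is None else s
    p0=s["position"] if p0 is None else p0
    r0=Ro.from_quat(s["eef_rot"]) if r0 is None else r0
    return (r0.inv().apply(p-p0)/.04).round(3),(np.degrees((r0.inv()*r).as_rotvec())/6).round(3)
E
python3 - <<'E'
from h import *
s=cams.get_calibration("scene");w=cams.get_calibration("wrist")
for p in[(317,245),(375,265),(418,212)]:print("scope foot",onz(s,p,0).round(3))
for z in(.2,.28):print("eyep",z,onz(s,(325,143),z).round(3),onz(s,(350,155),z).round(3),onz(w,(257,355),z).round(3))
for p in[(255,350),(345,352)]:
    pass
st=arm.sense();r0=Ro.from_quat(st["eef_rot"])
cp=-w["R"].T@w["t"];print("cam in tool",r0.inv().apply(cp-st["position"]),(w["R"]@r0.as_matrix()).round(3).tolist())
L=onz(w,(118.5,185.3),.1);R=onz(w,(203,203),.1);C=(L+R)/2;th=np.radians(76.5)
n=np.array([-.5*np.cos(th),-.5*np.sin(th),.866]);by=np.array([-np.sin(th),np.cos(th),0])
print(C,n)
for sg in(1,-1):
  for ph in(0,57):
    x=Ro.from_rotvec(n*np.radians(ph)).apply(sg*by)   # ccw seen from outside
    p,r=goal(n,x,C,.13);print(sg,ph,p.round(3),delta(p,r))
E
```

```text
scope foot [ 0.462 -0.124  0.   ]
scope foot [ 0.492 -0.279  0.   ]
scope foot [ 0.743 -0.247  0.   ]
eyep 0.2 [ 0.605 -0.035  0.2  ] [ 0.594 -0.124  0.2  ] [ 0.587 -0.07   0.2  ]
eyep 0.28 [ 0.486 -0.136  0.28 ] [ 0.476 -0.213  0.28 ] [ 0.605 -0.004  0.28 ]
cam in tool [ 0.07163436  0.00039693 -0.14182357] [[-0.001, 1.0, 0.0], [-0.959, -0.0, -0.283], [-0.283, -0.0, 0.959]]
[ 0.49702038 -0.00134918  0.1       ] [-0.11672268 -0.48618496  0.866     ]
1 0 [ 0.482 -0.065  0.213] (array([-1.613, -3.569,  0.456]), array([ -4.239,   3.326, -12.442]))
1 57 [ 0.482 -0.065  0.213] (array([-1.613, -3.569,  0.456]), array([ -6.224,   1.055, -21.63 ]))
-1 0 [ 0.482 -0.065  0.213] (array([-1.613, -3.569,  0.456]), array([ 3.543,  4.514, 16.803]))
-1 57 [ 0.482 -0.065  0.213] (array([-1.613, -3.569,  0.456]), array([0.86 , 5.069, 7.565]))
```

```bash
python3 - <<'E'
import cv2,numpy as np
w=cv2.imread("pics/wrist0.png");s=cv2.imread("pics/scene0.png")
a=cv2.resize(w[240:400,190:420],(460,320),interpolation=cv2.INTER_CUBIC)
a=cv2.convertScaleAbs(a,alpha=1.8,beta=20)
b=cv2.resize(s[110:280,300:420],(340,480),interpolation=cv2.INTER_CUBIC)
a=np.vstack([a,np.zeros((160,460,3),np.uint8)])
cv2.imwrite("pics/crop2.png",np.hstack([a,b]))
E
```

```text
(no output)
```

View pics/crop2.png

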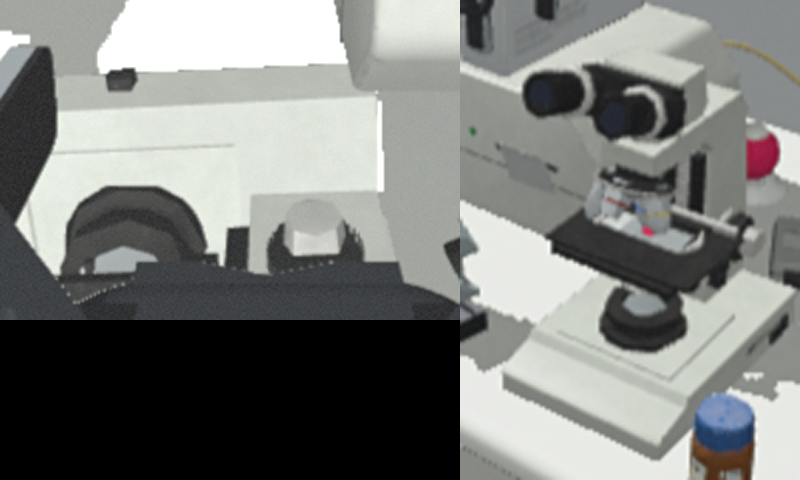

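The dark disc in the wrist view is the lamp on the microscope's foot, at wrist (255,362) and scene (363,222). The eyepieces are at scene (333,144) and (358,149), and the stage's left corner is at (332,195).

```bash
python3 - <<'E'
from h import *
s=cams.get_calibration("scene");w=cams.get_calibration("wrist")
print("lamp",tri([(w,(255,362)),(s,(363,222))]))
for z in(.22,.26,.3,.34):print("eye",z,onz(s,(333,144),z).round(3),onz(s,(358,149),z).round(3))
for z in(.1,.13,.16):print("stage corner",z,onz(s,(332,195),z).round(3))
E
```

```text
lamp (array([ 0.55196734, -0.19854577,  0.05443455]), [np.float64(0.00011554468687880293), np.float64(0.00011554468687880556)])
eye 0.22 [ 0.583 -0.079  0.22 ] [ 0.6   -0.143  0.22 ]
eye 0.26 [ 0.523 -0.128  0.26 ] [ 0.539 -0.188  0.26 ]
eye 0.3 [ 0.463 -0.178  0.3  ] [ 0.477 -0.232  0.3  ]
eye 0.34 [ 0.403 -0.227  0.34 ] [ 0.416 -0.277  0.34 ]
stage corner 0.1 [ 0.545 -0.106  0.1  ]
stage corner 0.13 [ 0.51  -0.135  0.13 ]
stage corner 0.16 [ 0.475 -0.164  0.16 ]
```

Emit:
move_arm(plan=[{"z": -1.0}, {"x": -0.75, "y": -1.5, "z": -1.7}, {"x": -0.75, "y": -3.1, "z": -1.7}, {"x": -0.75, "y": -3.1, "z": -1.7}, {"x": -0.75, "y": -3.1, "z": -1.7}, {"x": -0.75, "y": -3.1, "z": -1.7}])

```text
invalid input at $.plan[0]: expected keys x, y, z, wx, wy, wz, gripper
```

```bash
python3 - <<'E'
from h import *
import cv2,pickle
s=arm.sense();c=cams.get_calibration("wrist");i=cams.snapshot("wrist")
print(s["position"],s["time"])
cv2.imwrite("pics/wrist1.png",i);pickle.dump((s,c),open("w1.pkl","wb"))
cv2.imwrite("pics/wrist1b.png",cv2.resize(cv2.convertScaleAbs(i,alpha=1.3,beta=10),(800,500),interpolation=cv2.INTER_CUBIC))
E
```

```text
[ 6.24644514e-01 -4.06616618e-05  2.30638662e-01] 0.15
```

View pics/wrist1b.png

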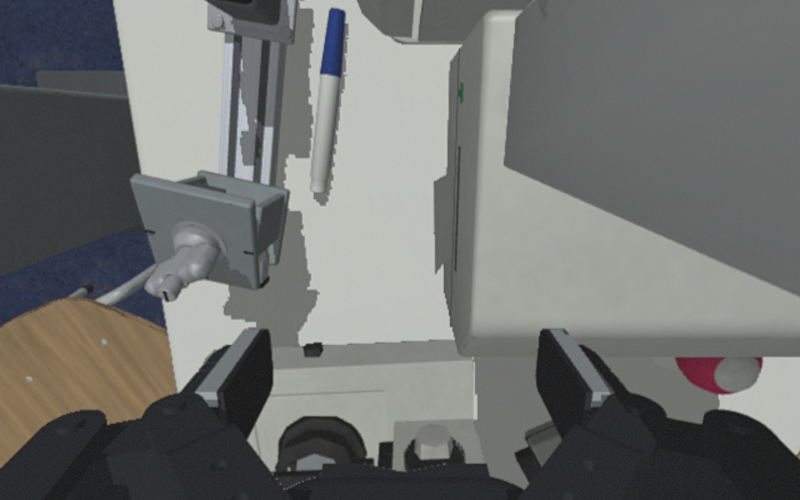

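The move was refused because every row needs all the keys, so this picture shows the same view as before. I'll send the move again with full rows.

Emit:
move_arm(plan=[{"x": 0, "y": 0, "z": -1.0, "wx": 0, "wy": 0, "wz": 0, "gripper": -1}, {"x": -0.75, "y": -1.5, "z": -1.7, "wx": 0, "wy": 0, "wz": 0, "gripper": -1}, {"x": -0.75, "y": -3.1, "z": -1.7, "wx": 0, "wy": 0, "wz": 0, "gripper": -1}, {"x": -0.75, "y": -3.1, "z": -1.7, "wx": 0, "wy": 0, "wz": 0, "gripper": -1}, {"x": -0.75, "y": -3.1, "z": -1.7, "wx": 0, "wy": 0, "wz": 0, "gripper": -1}, {"x": -0.75, "y": -3.1, "z": -1.7, "wx": 0, "wy": 0, "wz": 0, "gripper": -1}])

```text
time: 0.8
position: [0.501, -0.0301, 0.3]
eef_rot: [0.707, 0.707, 0.001, 0.001]
contact_force: [0.3, 0.6, -0.2]
grip_width: 1.0
finger_force: 0.0
```

```bash
python3 - <<'E'
from h import *
import cv2,pickle
s=arm.sense();c=cams.get_calibration("wrist");i=cams.snapshot("wrist")
print(s["position"],s["time"])
cv2.imwrite("pics/wrist2.png",i);pickle.dump((s,c),open("w2.pkl","wb"))
cv2.imwrite("pics/wrist2b.png",cv2.resize(cv2.convertScaleAbs(i,alpha=1.3,beta=10)[40:],(800,450),interpolation=cv2.INTER_CUBIC))
E
```

```text
[ 0.50097191 -0.03007613  0.29997899] 0.8
```

View pics/wrist2b.png

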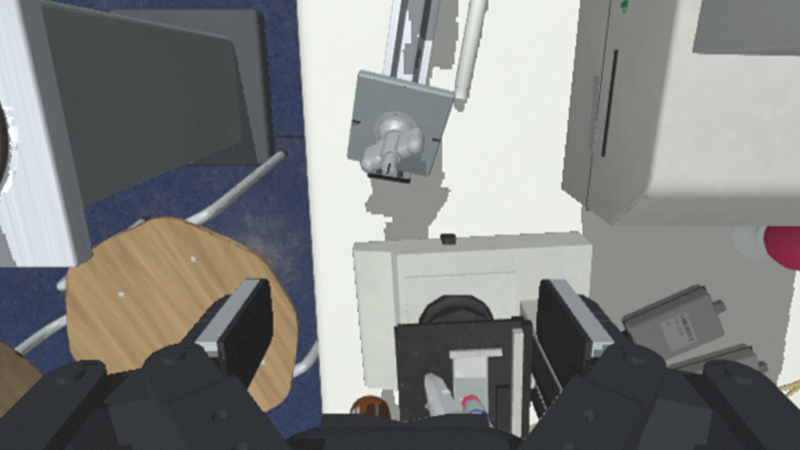

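The nearer view shows the plate marks at wrist pixels (285,137) and (348,151), the screw tip near (311,172), and the wings running lower-left to upper-right. The microscope stage lies at y < -0.1. I'll enlarge the nut.

```bash
python3 - <<'E'
import cv2
i=cv2.imread("pics/wrist2.png")[90:190,270:370]
cv2.imwrite("pics/crop3.png",cv2.resize(cv2.convertScaleAbs(i,alpha=1.5,beta=-20),(600,600),interpolation=cv2.INTER_CUBIC))
E
```

```text
(no output)
```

View pics/crop3.png

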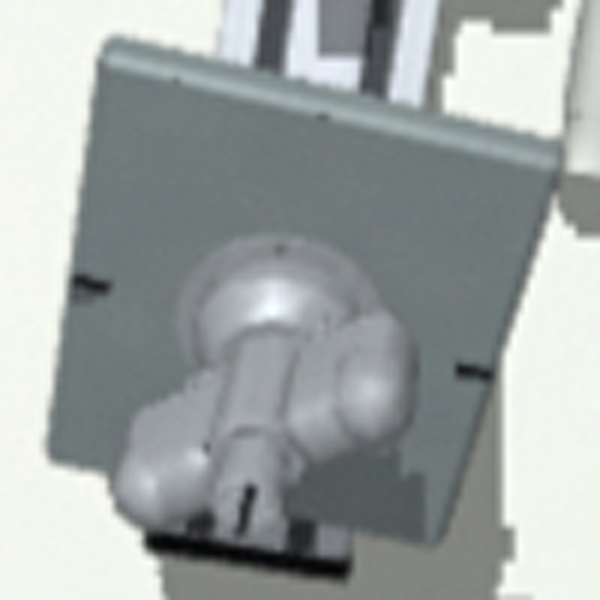

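```bash
cat >geo.py <<'E'
from h import *
import pickle
s2,c2=pickle.load(open("w2.pkl","rb"))
P=lambda u,v:(269.6+u/6,89.6+v/6)
A=onz(c2,P(75,282),.1);B=onz(c2,P(492,374),.1)
d=(A-B)/np.linalg.norm(A-B);th=np.arctan2(-d[0],d[1]);C=(A+B)/2
n=np.array([-.5*np.cos(th),-.5*np.sin(th),.8660]);L=np.array([-np.sin(th),np.cos(th),0]);U=np.cross(L,n);U*=np.sign(U[2])
def onout(p,o):
    q,r=ray(c2,p);t=((C+o*n-q)@n)/(r@n);X=q+t*r-C;return np.array([X@L,X@U])*1000
E
python3 - <<'E'
from geo import *
print(np.linalg.norm(A-B),np.degrees(th),C,n,U)
print("tip",onout(P(247,512),.044), "tip pred px",(np.array(proj(c2,C+.044*n))-[269.6,89.6])*6)
print("corners TL,TR,BL,BR",[onout(P(*p),0).round(1) for p in[(103,60),(560,165),(48,460),(435,543)]])
for o in(.03,.036):
  a=onout(P(150,490),o);b=onout(P(375,390),o);print(o,a,b,np.degrees(np.arctan2(-(a-b)[1],(a-b)[0])))
# predicted px of bar ends for several phi
for f in(.7,.85,1.,1.15,1.3):
  for sg in(1,-1):
    for o in(.012,.036):
      X=C+o*n+sg*.025*(np.cos(f)*L-np.sin(f)*U);print(f,sg,o,((proj(c2,X)-[269.6,89.6])*6).round())
E
```

```text
0.06741502316820597 77.55635040683951 [ 0.4957283  -0.00097353  0.1       ] [-0.10773966 -0.4882542   0.866     ] [0.18660509 0.84565628 0.5       ]
tip [ 0.2203778  -0.14924855] tip pred px [248.66665967 511.56848931]
corners TL,TR,BL,BR [array([33.8, 39.7]), array([-34. ,  39.5]), array([ 34.4, -37.8]), array([-33.1, -37.7])]
0.03 [ 15.11711034 -12.54388299] [-14.12996522  15.43456186] 43.730019742594955
0.036 [14.84067299 -7.13914782] [-13.68916695  20.15317245] 43.730019742594884
0.7 1 0.012 [141. 427.]
0.7 1 0.036 [115. 528.]
0.7 -1 0.012 [419. 319.]
0.7 -1 0.036 [407. 420.]
0.85 1 0.012 [155. 443.]
0.85 1 0.036 [129. 544.]
0.85 -1 0.012 [406. 301.]
0.85 -1 0.036 [392. 402.]
1.0 1 0.012 [171. 458.]
1.0 1 0.036 [147. 558.]
1.0 -1 0.012 [390. 284.]
1.0 -1 0.036 [375. 385.]
1.15 1 0.012 [190. 470.]
1.15 1 0.036 [166. 571.]
1.15 -1 0.012 [370. 270.]
1.15 -1 0.036 [355. 370.]
1.3 1 0.012 [210. 481.]
1.3 1 0.036 [188. 582.]
1.3 -1 0.012 [348. 258.]
1.3 -1 0.036 [332. 357.]
```

The checks agree: the mark spacing is 67 mm, the predicted screw tip is within 0.2 mm of the seen one, and the plate corners fall within 2 mm of ±35/±40. The nut is about 0.76 rad loose. The axis leans over the microscope, so I'll keep the tool upright and push the left wing upslope with shut fingers, watching the force.

```bash
python3 - <<'E'
from geo import *
Uh=U.copy();Uh[2]=0;Uh/=np.linalg.norm(Uh);Z=np.array([0,0,1])
r=Ro.from_matrix(np.c_[Uh,np.cross(-Z,Uh),-Z])
E=C+.036*n+.020*L-.0065*U-.011*Uh-.018*Z
S=E-.026*U
for nm,q in[("above",S+.06*Z),("start",S),("end",E)]:print(nm,q.round(4),*delta(q,r))
E
```

```text
above [ 0.4639 -0.0525  0.1569] [-0.566 -0.946  3.565] [ 1.000e-02 -2.000e-03  2.075e+00]
start [ 0.4639 -0.0525  0.0969] [-0.566 -0.948  5.065] [ 1.000e-02 -2.000e-03  2.075e+00]
end [ 0.4687 -0.0305  0.1099] [-0.016 -0.826  4.74 ] [ 1.000e-02 -2.000e-03  2.075e+00]
```

Emit:
move_arm(plan=[{"x": -0.57, "y": -0.95, "z": 0, "wx": 0, "wy": 0, "wz": 2.07, "gripper": 1}, {"x": -0.57, "y": -0.95, "z": 1.0, "wx": 0, "wy": 0, "wz": 2.07, "gripper": 1}, {"x": -0.57, "y": -0.95, "z": 2.0, "wx": 0, "wy": 0, "wz": 2.07, "gripper": 1}, {"x": -0.57, "y": -0.95, "z": 3.0, "wx": 0, "wy": 0, "wz": 2.07, "gripper": 1}, {"x": -0.57, "y": -0.95, "z": 3.5, "wx": 0, "wy": 0, "wz": 2.07, "gripper": 1}, {"x": -0.57, "y": -0.95, "z": 4.0, "wx": 0, "wy": 0, "wz": 2.07, "gripper": 1}, {"x": -0.57, "y": -0.95, "z": 4.5, "wx": 0, "wy": 0, "wz": 2.07, "gripper": 1}, {"x": -0.57, "y": -0.95, "z": 5.06, "wx": 0, "wy": 0, "wz": 2.07, "gripper": 1}, {"x": -0.57, "y": -0.95, "z": 5.06, "wx": 0, "wy": 0, "wz": 2.07, "gripper": 1}, {"x": -0.57, "y": -0.95, "z": 5.06, "wx": 0, "wy": 0, "wz": 2.07, "gripper": 1}])

```text
time: 1.85
position: [0.4634, -0.0526, 0.0965]
eef_rot: [0.779, 0.627, -0.001, -0.0]
contact_force: [0.2, -0.7, 0.4]
grip_width: -0.0
finger_force: 0.0
```

Emit:
move_arm(plan=[{"x": 0.07, "y": 0, "z": -0.04, "wx": 0, "wy": 0, "wz": 0, "gripper": 1}, {"x": 0.14, "y": 0, "z": -0.08, "wx": 0, "wy": 0, "wz": 0, "gripper": 1}, {"x": 0.21, "y": 0, "z": -0.12, "wx": 0, "wy": 0, "wz": 0, "gripper": 1}, {"x": 0.28, "y": 0, "z": -0.16, "wx": 0, "wy": 0, "wz": 0, "gripper": 1}, {"x": 0.28, "y": 0, "z": -0.16, "wx": 0, "wy": 0, "wz": 0, "gripper": 1}])

```text
time: 2.35
position: [0.4657, -0.0418, 0.1038]
eef_rot: [0.779, 0.627, 0.0, 0.0]
contact_force: [-1.4, -1.2, -1.1]
grip_width: 0.005
finger_force: 0.5
```

Emit:
move_arm(plan=[{"x": 0.05, "y": 0, "z": -0.03, "wx": 0, "wy": 0, "wz": 0, "gripper": 1}, {"x": 0.1, "y": 0, "z": -0.06, "wx": 0, "wy": 0, "wz": 0, "gripper": 1}, {"x": 0.14, "y": 0, "z": -0.08, "wx": 0, "wy": 0, "wz": 0, "gripper": 1}, {"x": 0.14, "y": 0, "z": -0.08, "wx": 0, "wy": 0, "wz": 0, "gripper": 1}])

```text
time: 2.75
position: [0.4636, -0.0377, 0.1055]
eef_rot: [0.78, 0.626, -0.003, -0.001]
contact_force: [-6.2, -5.8, -1.6]
grip_width: -0.001
finger_force: 3.5
```

Emit:
move_arm(plan=[{"x": 0.0, "y": -0.08, "z": 0, "wx": 0, "wy": 0, "wz": 0, "gripper": 1}, {"x": 0.03, "y": -0.12, "z": -0.02, "wx": 0, "wy": 0, "wz": 0, "gripper": 1}, {"x": 0.07, "y": -0.16, "z": -0.04, "wx": 0, "wy": 0, "wz": 0, "gripper": 1}, {"x": 0.07, "y": -0.16, "z": -0.04, "wx": 0, "wy": 0, "wz": 0, "gripper": 1}])

```text
time: 3.15
position: [0.4604, -0.0321, 0.1081]
eef_rot: [0.779, 0.627, -0.0, -0.0]
contact_force: [-4.0, -4.1, -0.7]
grip_width: 0.005
finger_force: 2.1
```

```bash
python3 - <<'E'
from geo import *
import cv2
i=cams.snapshot("wrist");s=cams.snapshot("scene")
a=cv2.resize(i[20:220,200:440],(480,400),interpolation=cv2.INTER_CUBIC)
b=cv2.resize(s[150:225,260:320],(320,400),interpolation=cv2.INTER_CUBIC)
cv2.imwrite("pics/near1.png",np.hstack([cv2.convertScaleAbs(a,alpha=1.3),b]))
E
```

```text
(no output)
```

View pics/near1.png

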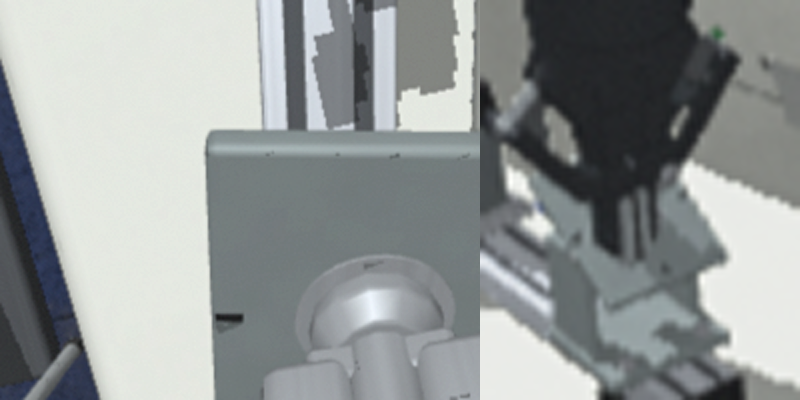

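The close view shows the nut now nearly level. The left wing's upper edge is at about (305,368) in the crop and the right wing's at (450,342), with the left mark at (230,318). A little more is needed.

Emit:
move_arm(plan=[{"x": 0.03, "y": 0, "z": -0.02, "wx": 0, "wy": 0, "wz": 0, "gripper": 1}, {"x": 0.06, "y": 0, "z": -0.03, "wx": 0, "wy": 0, "wz": 0, "gripper": 1}, {"x": 0.08, "y": 0, "z": -0.04, "wx": 0, "wy": 0, "wz": 0, "gripper": 1}, {"x": 0.08, "y": 0, "z": -0.04, "wx": 0, "wy": 0, "wz": 0, "gripper": 1}])

```text
time: 3.65
position: [0.461, -0.0293, 0.1096]
eef_rot: [0.779, 0.626, -0.001, -0.0]
contact_force: [-4.9, -3.9, 0.2]
grip_width: -0.0
finger_force: 2.5
```

```bash
cat >wing.py <<'E'
from geo import *
import cv2,sys
s=arm.sense();c=cams.get_calibration("wrist");i=cams.snapshot("wrist");cv2.imwrite(sys.argv[1],i)
Uh=U*[1,1,0];Uh/=np.linalg.norm(Uh)
f=s["contact_force"];p=s["position"]-C
print("F L,Uh,z",f@L,f@Uh,f[2],"pos L,Uh mm",p@L*1e3,p@Uh*1e3,"mom",s["moment"])
# expected pixel of wing top upper edge corners when tight / at small angles
for fi in(0,.1,.2,.3):
    print(fi,[proj(c,C+.036*n+q*(np.cos(fi)*L-np.sin(fi)*U)+.0065*(np.sin(fi)*L+np.cos(fi)*U)).round(1).tolist() for q in(.02,.01,-.01,-.02)])
E
python3 wing.py pics/n2.png
```

```text
F L,Uh,z 3.912197138952857 -4.845422398591017 0.23115223617125596 pos L,Uh mm 27.824848239592708 -35.12514830652919 mom [-0.80706982  0.92613542  0.04061119]
0 [[344.4, 242.7], [372.8, 242.7], [429.7, 242.7], [458.2, 242.7]]
0.1 [[342.6, 246.2], [370.9, 244.5], [428.3, 241.0], [457.6, 239.3]]
0.2 [[341.4, 249.6], [369.2, 246.3], [426.6, 239.5], [456.3, 235.9]]
0.3 [[340.9, 253.0], [367.8, 248.2], [424.5, 238.0], [454.4, 232.7]]
```

Emit:
move_arm(plan=[{"x": 0.03, "y": 0, "z": -0.01, "wx": 0, "wy": 0, "wz": 0, "gripper": 1}, {"x": 0.05, "y": 0, "z": -0.02, "wx": 0, "wy": 0, "wz": 0, "gripper": 1}, {"x": 0.05, "y": 0, "z": -0.02, "wx": 0, "wy": 0, "wz": 0, "gripper": 1}])

```text
time: 4.0
position: [0.4614, -0.0274, 0.1104]
eef_rot: [0.779, 0.626, -0.001, -0.0]
contact_force: [-5.3, -4.1, 0.5]
grip_width: 0.002
finger_force: 2.6
```

```bash
python3 wing.py pics/n3.png; python3 - <<'E'
import cv2,numpy as np
i=cv2.imread("pics/n3.png")
b=np.hstack([cv2.resize(i[130:270,300:500],(800,560),interpolation=cv2.INTER_CUBIC)])
cv2.imwrite("pics/n3c.png",cv2.convertScaleAbs(b,alpha=1.3))
E
```

```text
F L,Uh,z 4.299820849067043 -5.1728044106566635 0.46059893196590074 pos L,Uh mm 27.83347751876729 -33.22541947543002 mom [-0.9024561   0.9857919   0.06169556]
0 [[344.2, 246.8], [372.3, 246.8], [428.6, 246.8], [456.8, 246.8]]
0.1 [[342.4, 250.2], [370.3, 248.5], [427.2, 245.2], [456.1, 243.5]]
0.2 [[341.2, 253.6], [368.7, 250.3], [425.5, 243.6], [454.9, 240.2]]
0.3 [[340.7, 256.9], [367.3, 252.2], [423.5, 242.2], [453.0, 237.0]]
```

View pics/n3c.png

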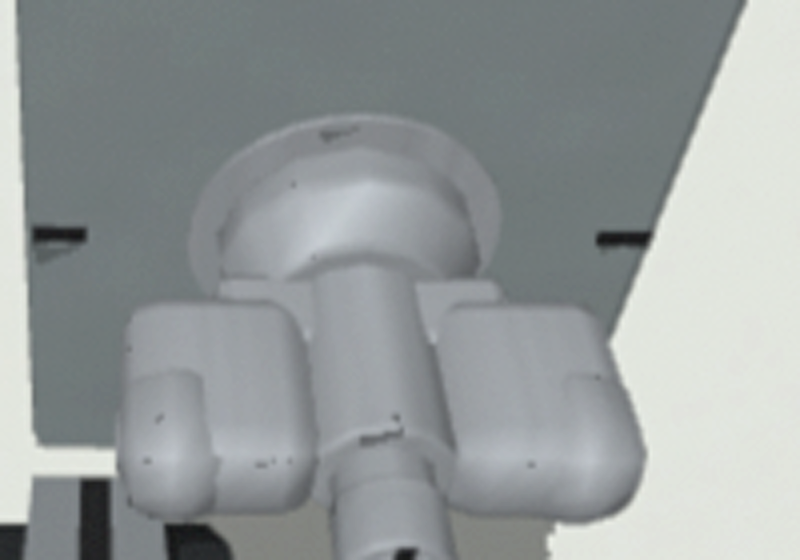

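The wings now look level and in line with the marks: upper edges are at crop rows 303 (left) and 305 (right), marks at 235 and 238. I'll press a bit further to feel the end stop, tracking the edges numerically.

Emit:
move_arm(plan=[{"x": 0.02, "y": 0, "z": -0.01, "wx": 0, "wy": 0, "wz": 0, "gripper": 1}, {"x": 0.04, "y": 0, "z": -0.02, "wx": 0, "wy": 0, "wz": 0, "gripper": 1}, {"x": 0.04, "y": 0, "z": -0.02, "wx": 0, "wy": 0, "wz": 0, "gripper": 1}])

```text
time: 4.35
position: [0.4613, -0.027, 0.1108]
eef_rot: [0.78, 0.626, -0.001, -0.0]
contact_force: [-4.8, -7.4, -2.0]
grip_width: 0.001
finger_force: 4.3
```

```bash
python3 wing.py pics/n4.png|head -1; cat >edge.py <<'E'
import cv2,numpy as np,sys
for f in sys.argv[1:]:
    g=cv2.GaussianBlur(cv2.cvtColor(cv2.imread(f),cv2.COLOR_BGR2GRAY).astype(float),(3,3),0)
    d=np.diff(g,axis=0);o=[]
    for c in(346,351,356,430,435,440):
        k=d[190:222,c];j=k.argmax();k3=np.clip(k[max(j-2,0):j+3],0,None)
        o.append(round(190.5+float((k3*np.arange(max(j-2,0),max(j-2,0)+len(k3))).sum()/k3.sum()),2))
    m=[190+int(np.argmin(g[170:200,c]))-20 for c in(312,316,453,457)]
    print(f,o,"marks",m)
E
python3 edge.py pics/n3.png pics/n4.png
```

```text
F L,Uh,z 3.1065466341714654 -8.289613800359426 -1.9602558612335061 pos L,Uh mm 28.06089295681977 -32.81929656232459 mom [-1.66407421  0.9179739   0.04203387]
pics/n3.png [205.57, 205.84, 206.4, 206.34, 206.33, 206.49] marks [188, 188, 189, 189]
pics/n4.png [206.32, 206.51, 207.09, 206.9, 207.14, 207.2] marks [189, 189, 190, 190]
```

The end stop is reached: the force rose to 8 N with almost no travel, and the bar is level with the marks. Next I'll back off, rise, and go over to look at the switch.

Emit:
move_arm(plan=[{"x": -0.2, "y": 0, "z": 0.05, "wx": 0, "wy": 0, "wz": 0, "gripper": 1}, {"x": -0.5, "y": 0, "z": 0, "wx": 0, "wy": 0, "wz": 0, "gripper": 1}, {"x": -0.5, "y": 0, "z": -1.2, "wx": 0, "wy": 0, "wz": 0, "gripper": 1}, {"x": -0.5, "y": 0, "z": -2.4, "wx": 0, "wy": 0, "wz": 0, "gripper": 1}, {"x": -0.2, "y": 0, "z": -3.6, "wx": 0, "wy": 0, "wz": -0.5, "gripper": 1}, {"x": 0.8, "y": 0, "z": -4.7, "wx": 0, "wy": 0, "wz": -1, "gripper": 1}, {"x": 2.0, "y": 0, "z": -4.7, "wx": 0, "wy": 0, "wz": -1, "gripper": 1}, {"x": 3.26, "y": 0, "z": -4.7, "wx": 0, "wy": 0, "wz": -1, "gripper": 1}, {"x": 3.26, "y": 0, "z": -4.7, "wx": 0, "wy": 0, "wz": -1, "gripper": 1}, {"x": 3.26, "y": 0, "z": -4.7, "wx": 0, "wy": 0, "wz": -1, "gripper": 1}, {"x": 3.26, "y": 0, "z": -4.7, "wx": 0, "wy": 0, "wz": -1, "gripper": 1}])

```text
time: 5.5
position: [0.4905, 0.1004, 0.2993]
eef_rot: [0.746, 0.666, -0.0, 0.0]
contact_force: [-0.4, -0.4, 0.6]
grip_width: 0.005
finger_force: 0.0
```

```bash
python3 - <<'E'
from geo import *
import cv2
s=arm.sense();c=cams.get_calibration("wrist");i=cams.snapshot("wrist");cv2.imwrite("pics/sw.png",i)
print(s["position"],s["contact_force"].round(1))
sc=cams.get_calibration("scene");sd=cams.get_calibration("side");si=cv2.imread("pics/side0.png")
X=np.array([.491,.1575,.145]);print("pred",proj(c,X),proj(sd,X))
g=cv2.cvtColor(i,cv2.COLOR_BGR2GRAY)
m=(g<70).astype(np.uint8);m[330:]=0
k,lab,st,ce=cv2.connectedComponentsWithStats(m)
for j in range(1,k):
    if 30<st[j,4]<20000 and 150<ce[j][0]<480:print(st[j],ce[j].round(1),onz(c,ce[j],.145).round(3),proj(sc,onz(c,ce[j],.145)).round(1))
g2=cv2.cvtColor(si,cv2.COLOR_BGR2GRAY)
m=(g2[190:245,205:260]<70).astype(np.uint8)
print("\n".join("".join(".#"[v] for v in r) for r in m[15:50]))
# nut/screw check from new view
print("marks/tips",proj(c,A),proj(c,B),proj(c,C+.044*n))
x0,y0=proj(c,X).astype(int);q=g[y0-50:y0+50:2,max(x0-60,0):x0+60:2]
print("\n".join("".join("#" if v<45 else "+" if v<80 else "." for v in r) for r in q))
E
```

```text
[0.49054846 0.1003557  0.29928308] [-0.4 -0.4  0.6]
pred [315.31490297 116.74713991] [234.77467537 217.13382411]
[330  40  37   6 128] [347.7  42.3] [0.522 0.209 0.145] [240.  146.8]
[322  70   6  15  81] [324.4  77.2] [0.502 0.187 0.145] [239.9 151.9]
[364  72   5  15  62] [366.2  79.5] [0.534 0.181 0.145] [249.9 148.2]
[ 333   80   38   53 1470] [352.4 109.8] [0.521 0.16  0.145] [251.8 152.1]
[315 102  12  25 267] [320.9 114.1] [0.496 0.159 0.145] [244.9 155.7]
[381 109  14  39 423] [388.2 129.3] [0.549 0.141 0.145] [263.7 150.4]
[171 116   9  17  46] [175.1 126.1] [0.377 0.163 0.145] [209.2 172.7]
[205 127   8  27  60] [208.5 138.2] [0.402 0.15  0.145] [220.  170.4]
[329 135   7  81 167] [331.6 173.1] [0.499 0.11  0.145] [258.2 160.6]
[345 135   9  83 316] [348.6 170.8] [0.513 0.11  0.145] [262.  158.5]
[334 234  16   6  60] [341.6 236.6] [0.502 0.052 0.145] [274.2 166.9]
.......................................................
.......................................................
.......................................................
............................................
[... 4192 characters left out ...]
........++......+#+..........
.......................................++......+#+..........
.......................................++......+#+..........
.......................................+.......++...........
.......................................+.......++...........
.......................................+.......##...........
......................................++.......#+...........
......................................+++......#+...........
......................................+++......++...........
......................................+++......#+...........
......................................++......+#+...........
......................................++......+#+...........
```

The roller is at (0.496, 0.159, 0.145). Its size in the picture is 12 x 25 px, which fits 9 x 20 mm, and the point reprojects onto the scene picture. I'll descend on its right side.

Emit:
move_arm(plan=[{"x": 0.69, "y": 0, "z": 1.0, "wx": 0, "wy": 0, "wz": 0, "gripper": 1}, {"x": 0.69, "y": 0, "z": 2.0, "wx": 0, "wy": 0, "wz": 0, "gripper": 1}, {"x": 0.69, "y": 0, "z": 3.0, "wx": 0, "wy": 0, "wz": 0, "gripper": 1}, {"x": 0.69, "y": 0, "z": 3.7, "wx": 0, "wy": 0, "wz": 0, "gripper": 1}, {"x": 0.69, "y": 0, "z": 4.33, "wx": 0, "wy": 0, "wz": 0, "gripper": 1}, {"x": 0.69, "y": 0, "z": 4.33, "wx": 0, "wy": 0, "wz": 0, "gripper": 1}, {"x": 0.69, "y": 0, "z": 4.33, "wx": 0, "wy": 0, "wz": 0, "gripper": 1}])

```text
time: 6.25
position: [0.4938, 0.128, 0.1266]
eef_rot: [0.746, 0.666, -0.0, 0.0]
contact_force: [-0.1, 0.3, 1.3]
grip_width: 0.005
finger_force: 0.0
```

Emit:
move_arm(plan=[{"x": 0.2, "y": 0, "z": 0, "wx": 0, "wy": 0, "wz": 0, "gripper": 1}, {"x": 0.4, "y": 0, "z": 0, "wx": 0, "wy": 0, "wz": 0, "gripper": 1}, {"x": 0.6, "y": 0, "z": 0, "wx": 0, "wy": 0, "wz": 0, "gripper": 1}, {"x": 0.8, "y": 0, "z": 0, "wx": 0, "wy": 0, "wz": 0, "gripper": 1}, {"x": 0.95, "y": 0, "z": 0, "wx": 0, "wy": 0, "wz": 0, "gripper": 1}, {"x": 1.03, "y": 0, "z": 0, "wx": 0, "wy": 0, "wz": 0, "gripper": 1}, {"x": 1.03, "y": 0, "z": 0, "wx": 0, "wy": 0, "wz": 0, "gripper": 1}])

```text
time: 6.95
position: [0.4979, 0.1703, 0.1259]
eef_rot: [0.745, 0.667, -0.0, -0.0]
contact_force: [-0.7, -3.0, 1.8]
grip_width: 0.003
finger_force: 1.8
```

```bash
python3 - <<'E'
from geo import *
import cv2
s=arm.sense();print(s["moment"]);sc=cams.get_calibration("scene")
i=cams.snapshot("scene");i0=cv2.imread("pics/scene0.png")
sd=cams.get_calibration("side");j=cams.snapshot("side")
sp=np.array([.496,.159,.095]);yy=np.array([.11,.994,0])
for a in(0,.6,.75,.9):
    X=sp+.05*(np.cos(a)*np.array([0,0,1])+np.sin(a)*yy);print(a,proj(sc,X).round(1),proj(sd,X).round(1))
g=cv2.cvtColor(i,cv2.COLOR_BGR2GRAY)[145:195,205:265]
print("\n".join("".join("#" if v<60 else "+" if v<110 else "." for v in r) for r in g))
g=cv2.cvtColor(j,cv2.COLOR_BGR2GRAY)[205:250,195:265]
print("\n".join("".join("#" if v<60 else "+" if v<110 else "." for v in r) for r in g))
E
```

```text
[-0.69599107  0.25585067  0.04421962]
0 [245.  155.6] [233.9 216. ]
0.6 [239.4 155. ] [223.8 219.8]
0.75 [238.4 155.8] [221.9 221.3]
0.9 [237.6 156.9] [220.3 223. ]
............++.......+######++########+#####+...............
..........++++........+####################.................
........++++++..........+##################.................
......++++++++...........+################+.................
...++++++++++++............+###########++++.................
.+++++++++++++...............+#######++++++.................
++++++++++++++..................####+++++++.................
++++++++++++....................+###+++#++#.................
++++++++++......................####++++++#.................
+++++++........................+#####++++++.................
+++++..........................+#####++++++.................
+++............................+#####++++++.................
+..............................+#####++++++.................
................................+####+++++..................
.................................+###+++#...................
....................
[... 4609 characters left out ...]
............+...................++++.+........++.............
.....................+................................................
.....................+............++..................................
.....................+...+++++++......................................
.....................++++.............................................
.....................+................................................
.....................+..........................+.....................
.....................+................................................
.....................#+...............................................
......................+...........++++####+...........................
```

In the side picture, the roller sits at about (222.5,221), which is roughly 0.7 rad, and the 3 N fits the spring. I'll push a few mm more for margin, then let it back and retreat.

Emit:
move_arm(plan=[{"x": 0.06, "y": 0, "z": 0, "wx": 0, "wy": 0, "wz": 0, "gripper": 1}, {"x": 0.1, "y": 0, "z": 0, "wx": 0, "wy": 0, "wz": 0, "gripper": 1}, {"x": 0.1, "y": 0, "z": 0, "wx": 0, "wy": 0, "wz": 0, "gripper": 1}])

```text
time: 7.35
position: [0.4983, 0.1731, 0.1256]
eef_rot: [0.746, 0.666, -0.001, 0.0]
contact_force: [-1.2, -5.7, -1.6]
grip_width: 0.004
finger_force: 2.7
```

Emit:
move_arm(plan=[{"x": -0.3, "y": 0, "z": 0, "wx": 0, "wy": 0, "wz": 0, "gripper": 1}, {"x": -0.6, "y": 0, "z": 0, "wx": 0, "wy": 0, "wz": 0, "gripper": 1}, {"x": -0.9, "y": 0, "z": 0, "wx": 0, "wy": 0, "wz": 0, "gripper": 1}, {"x": -1.2, "y": 0, "z": 0, "wx": 0, "wy": 0, "wz": 0, "gripper": 1}, {"x": -1.4, "y": 0, "z": -0.5, "wx": 0, "wy": 0, "wz": 0, "gripper": 1}, {"x": -1.6, "y": 0, "z": -1.5, "wx": 0, "wy": 0, "wz": 0, "gripper": 1}, {"x": -1.8, "y": 0, "z": -2.6, "wx": 0, "wy": 0, "wz": 0, "gripper": 1}, {"x": -1.8, "y": 0, "z": -3.8, "wx": 0, "wy": 0, "wz": 0, "gripper": 1}, {"x": -1.8, "y": 0, "z": -4.3, "wx": 0, "wy": 0, "wz": 0, "gripper": 1}, {"x": -1.8, "y": 0, "z": -4.3, "wx": 0, "wy": 0, "wz": 0, "gripper": 1}, {"x": -1.8, "y": 0, "z": -4.3, "wx": 0, "wy": 0, "wz": 0, "gripper": 1}])

```text
time: 8.45
position: [0.4904, 0.102, 0.2979]
eef_rot: [0.746, 0.666, 0.0, 0.0]
contact_force: [-0.3, 0.1, -0.5]
grip_width: 0.001
finger_force: 0.0
```

```bash
python3 - <<'E'
from geo import *
import cv2
s=arm.sense();c=cams.get_calibration("wrist");i=cams.snapshot("wrist");cv2.imwrite("pics/fin.png",i)
print(s["position"],s["contact_force"].round(1),s["time"])
g=cv2.cvtColor(i,cv2.COLOR_BGR2GRAY)
m=(g<70).astype(np.uint8)
k,lab,st,ce=cv2.connectedComponentsWithStats(m)
p=proj(c,np.array([.496,.159,.145]));print("roller pred",p)
for j in range(1,k):
    if st[j,4]>20 and np.hypot(*(ce[j]-p))<25:print(st[j],ce[j].round(1),onz(c,ce[j],.145).round(3))
# wing top corners: tight prediction vs bright mask in plate plane (out=.036)
G=np.array([[g[tuple(np.clip(np.round(proj(c,C+.036*n+l*L+u*U)).astype(int)[::-1],0,[399,639]))] for l in np.arange(.032,-.033,-.0015)] for u in np.arange(.03,-.031,-.002)])
print("\n".join("".join("#" if v>150 else "+" if v>125 else "." for v in r) for r in G))
E
```

```text
[0.49036826 0.10197584 0.2978845 ] [-0.3  0.1 -0.5] 8.45
roller pred [321.74130353 116.33014236]
[316 103  12  25 265] [321.2 115.3] [0.496 0.16  0.145]
...........................................#
...........................................#
...........................................#
...........................................#
.................++.......................+#
..............+++++.......................##
..+++++.......++++........................+#
...+++++......+++.........................##
....++++......++.........................++#
.....+++.......+..........................##
......++.......+..........................##
...............+.........................+##
...............+..........................##
...............+..........................##
...........................................#
............................................
............................................
............................................
............................................
............................................
............................................
............................................
............................................
............................................
............................................
............................................
............................................
............................................
............................................
............................................
............................................
```

The lever is back upright: the roller is at (0.496, 0.160), as before. One last numeric check of the nut from above.

Emit:
move_arm(plan=[{"x": -1.0, "y": 0, "z": 0, "wx": 0, "wy": 0, "wz": 0, "gripper": 1}, {"x": -2.0, "y": 0.2, "z": 0, "wx": 0, "wy": 0, "wz": 0, "gripper": 1}, {"x": -3.0, "y": 0.4, "z": 0, "wx": 0, "wy": 0, "wz": 0, "gripper": 1}, {"x": -3.3, "y": 0.5, "z": 0, "wx": 0, "wy": 0, "wz": 0, "gripper": 1}, {"x": -3.3, "y": 0.5, "z": 0, "wx": 0, "wy": 0, "wz": 0, "gripper": 1}, {"x": -3.3, "y": 0.5, "z": 0, "wx": 0, "wy": 0, "wz": 0, "gripper": 1}])

```text
time: 9.1
position: [0.4953, -0.0297, 0.2971]
eef_rot: [0.745, 0.667, -0.0, -0.001]
contact_force: [-0.3, 0.3, 0.6]
grip_width: -0.0
finger_force: 0.0
```

```bash
python3 - <<'E'
from geo import *
import cv2
c=cams.get_calibration("wrist");g=cv2.cvtColor(cams.snapshot("wrist"),cv2.COLOR_BGR2GRAY)
uv=np.array([[proj(c,C+.036*n+l*L+u*U) for l in np.arange(.036,-.0361,-.001)] for u in np.arange(.05,-.031,-.002)],np.float32)
W=cv2.remap(g,uv[...,0],uv[...,1],cv2.INTER_LINEAR)
print("\n".join("".join("#" if v>200 else "+" if v>128 else "-" if v>105 else "." if v>60 else " " for v in r) for r in W))
E
```

```text
++++++-...........................................................+++++++
++++++-...........................................................+++++++
++++++-...........................................................+++++++
++++++-...........................................................+++++++
++++++-...........................-----...........................+++++++
++++++-.....................----....-------.......................+++++++
++++++-...................-------------------.....................+++++++
++++++-..................---------+++------.---...................+++++++
++++++-.................-----++++++++++++--...--..................+++++++
++++++-................-.---++++++++++++----....--................+++++++
++++++................-..--+++++++++++++----....--................+++++++
++++++.    ...........-..--++++++++--------......-................-++++++
++++++................-.---+++-------------......-.................++++++
++++++-...............------------+++--------......................-+++++
++++++-.........------------------+++------------...............
[... 1233 characters left out ...]
.....    .......-.................
+++++++++++++++++++++++.....                          ...............-...
++++++++++++++++++++++-                               ...................
+++++++++++++++++++++++.            ...................-..........-......
+++++++++++++++++++++++++............--...-.--...--.-...-................
+++++++++++++++++++++++++-.........-...............-....................-
+++++++++++++++++++++++++++-..............-..............................
+++++++++++++++++++++++++++-.............................................
+++++++++++++++++++++++++++-........-......--.......................-.-..
++++++++++++++++++++++++++++-..-..............-..........................
```

The wings are level and symmetric, so I'm handing in.

```bash
python3 -c "
from bench import arm
print(arm.close_job())"
```

```text
the job is handed in; nothing more can be done
None
```

The job is handed in: the jam nut is tight against its stop, with the screw showing no sign of having turned. The switch lever was pushed well past its click (about 0.7 rad or more) and sprang back upright, and the arm kept clear of the bottle, marker and timer; no verdict came back.

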